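# Register a rubber stamp in the fence corner and show its face to the inspection camera

## Robot

A 6-joint arm with a two-finger parallel gripper is mounted at the origin on a cart in front of the work surface, level with it; the furniture and walls round the work are solid. World frame = base frame: x ahead of the robot, y to its left, z up, the work surface at z = 0. Lengths are in m, angles in rad, forces in N, time in s.
With the tool pointing down it reaches from about 0.35 to 0.975 m from the base axis. Payload 4.9 kg.
Tool frame: the origin (TCP) lies midway between the tips of the shut fingers; the grasp point (between the pads) lies 19 mm behind it; z points along the fingers, y is the line along which they close (so a half turn about z gives the same grasp; the last joint's range is limited). The gripper opens to 85 mm and grips with 20 to 120 N. Pads are 22 mm wide; open, the fingers measure 114 mm over their backs; the gripper's body (76 mm by 85 mm) begins 54 mm behind the grasp point. The pads swing forward as they close: fully open they stand 13 mm farther back than shut.
Start: joints at [1.038, 0.053, 1.613, -0, 1.476, -0.119], TCP at [0.251, 0.572, 0.231] pointing down, gripper open.
Joint ranges: [-3.01, 3.01], [-1.01, 2.22], [0.06, 2.58], [-1.02, 4.17], [0.09, 2.62], [-3.14, 3.14]. Speed limits (rad/s): [2.57, 2.57, 3.14, 3.14, 3.14, 3.14].

## Interface

Orientations are given as a unit quaternion [w, x, y, z].
In Python, from plant import * gives the robot as it stands.
- The arm moves only by the tool jog_arm, never from a script. Its argument "targets" is a list of rows, each a list of 3 entries, a list of its own where there are three numbers: the shift along the tool's x, y, z in units of 25 mm (1.0 is 25 mm), then the turn, a rotation vector about the tool's x, y, z in units of 8 degrees (1.0 is 8 degrees), then the opening in per cent of the stroke, from 0 (shut) to 100 (fully open). A call has 1 to 8 rows; each row is the pose to reach, as a shift and turn from the pose commanded when the call began, along the tool's axes at that moment; what a row does not reach only later rows make up. A row lasts 1/8 s, in which the tool goes at most 62.5 mm and 10.7 degrees, less where a joint would pass 70% of its speed; a pose out of reach is approached as far as the arm can. A call with a gripper value outside its range is refused whole. The fingers move at their own pace and stop on an object; the grip force is fixed at half the most. Time passes only in rows, so rows that repeat a pose let the fingers close. It gives the time, the measured TCP pose, the force, the opening and the grip force at its end, in the units of the state.
- state(): the state, without advancing time (a new reading comes with each control period).
- grab_frame(name): name is "scene" or "side" or "wrist"; returns (picture, depth): 384x512x3 uint8, red, green, blue; 384x512 float32, m along the optical axis (not along the pixel's ray), 0 where there is no reading.
- camera_params(name): a dict with "fovy" (degrees; the focal length in pixels is half the picture's height over the tangent of half this angle, whatever the lens; pixels are square), "cx", "cy" (the principal point, pixels), "rvec" (rotation vector, rad) and "tvec" (3), from world to camera coordinates, as OpenCV has them; the wrist camera has in their place "hand_eye" (4x4, takes a point from camera to tool coordinates, whose origin is the TCP and whose axes are the flange's). Camera axes: x right, y down, z forward; pixel columns grow to the right and rows downward; lengths in m; the calibration is good to about 2 mm. A picture is of the moment at which its call begins: read the wrist's pose just before it. camera_params takes no time and is no camera call.
- job_done(): hands the job in; it is judged then, once.
The state is a dict: "time": time; "joint_pos": joint angles; "joint_vel": joint speeds; "joint_efforts": joint torques, N m; "tool_pos": TCP position; "tool_rot": TCP orientation; "contact_force": force on the tool from outside, world axes, zero at the start; "ft_torque": the same for the moment, N m; "gripper_width": opening from 0.0 (shut) to 1.0 (fully open); "grasp_force": force on a finger pad.
Only numpy, scipy, OpenCV 4.12 (cv2) and the standard library are available. Lean on these libraries where they do the work, as an engineer would, in place of code of your own. Each camera call takes 0.05 s, during which the arm holds its last target. There are 200 camera calls.

## Task

Push the wooden rubber stamp that stands near the dark metal fence square into the corner of that fence, standing on its rubber face, its long side flush along the long bar and its end flush against the short bar. Then lift it by the handle and present it to the inspection camera: rubber face square to the lens, centred in front of it, 10 cm away, the stamp's long side parallel to the line through the camera's two red thumbscrews, and finish while holding it there, still. Do not touch the camera, and leave the brass paperweight, the ink bottle and the stapler where they are.

Things in the scene. Friction and masses are not known exactly. Their poses are not given: they have to be found in the camera images.
- stamp: wooden rubber stamp standing near the fence, loose, 50 g: rectangular foot 26 (x) x 40 (y) x 14 mm high, on it a narrow neck (16 mm thick) and a round turned wooden handle up to 26 mm thick between 27 and 57 mm above the rubber face. Origin at the centre of the rubber face (underside); z points up the handle, y along the 40 mm long side
- weight: brass paperweight with a knob, 38 mm across, 54 mm tall, bystander; it and the stamp stand in either of two places. Origin at the centre of its underside
- fence: dark metal fence fixed to the desk over a white card: an L of two bars 14 mm wide and 12 mm high. Origin at the inner corner, at desk height. The long bar runs from the corner 120 mm along the fence's -y, its inner face is the plane x = 0; the short bar runs 70 mm along -x, its inner face is the plane y = 0. The stamp belongs in the quarter x < 0, y < 0, on the desk
- camera: fixed inspection camera on a round black foot (84 mm across), about 0.11 m tall. Origin at the centre of the foot's underside; its front is -x, the lens leans 30 deg from straight up towards -x. (The desk has a solid curved side wing on the robot's right, about 0.31 m high, between the arm's start and the work: go over it)
- camera_head: grey camera barrel (44 mm across, 56 mm long). Origin: centre of the lens front, 105 mm above the desk; z points out of the lens along its sight (up, leaning 30 deg towards the robot); y is level, along the line through the two red thumbscrews, which reach 39 mm to either side. The stamp's face centre belongs at z = 100 mm on this axis, the stamp's z axis along this z
- ink_bottle: square dark-blue ink bottle with a black cap, 50 x 50 x 67 mm, bystander. Origin at the centre of its underside
- stapler: green desk stapler lying between fence and camera on the robot's side, 135 (x) x 38 x 40 mm, bystander. Origin at the centre of its underside
There are look-alikes about, which are no part of the job. Leave any purple or turquoise look-alike of the stamp alone.

How it is judged:
By the outcome, as a careful person would: the job done as asked, in the order asked, and still so for the second after the job is handed in, while the arm keeps its last pose, push and grip.
It also fails if it takes over 72 s, if anything falls off the work surface, if the arm or the gripper's body presses on something with over 40 N, if the wrist force passes 120 N, or if a joint passes its speed limit or range.

## Working session

There is one attempt and no reset: what is moved stays moved. The work goes in short steps, Python scripts to look and compute and a tool call to move; the robot and the scene stay as the last step left them, time stands still between calls to the robot, and variables do not carry over. Pictures are saved under pics/ and viewed, at most 10 in all, crops included, and the job is handed in when it is done.

Besides the shell and the picture viewer there is one more tool, called after "Call:" as name(argument=value, ...), one argument or row to a line, values as JSON. jog_arm: Moves the arm, as the interface text tells. Its arguments: {"type":"object","properties":{"targets":{"type":"array"}},"required":["targets"]}

```bash
ls; mkdir -p pics; cat > h.py <<'E'
from plant import *
import numpy as np, cv2
from scipy.spatial.transform import Rotation as R
def K(name):
    p=camera_params(name); f=192/np.tan(np.radians(p["fovy"])/2)
    return p,f
def grab(name):
    s=state(); im,d=grab_frame(name); np.savez(f"{name}.npz",im=im,d=d,pos=s["tool_pos"],rot=s["tool_rot"])
    return s,im,d
def pose(name,z=None):
    p,f=K(name)
    if name=="wrist":
        z=np.load("wrist.npz") if z is None else z
        T=np.eye(4);q=z["rot"];T[:3,:3]=R.from_quat([q[1],q[2],q[3],q[0]]).as_matrix();T[:3,3]=z["pos"]
        T=T@np.array(p["hand_eye"]); return p,f,T[:3,:3],T[:3,3]
    Rw=R.from_rotvec(np.array(p["rvec"]).ravel()).as_matrix()
    return p,f,Rw.T,-Rw.T@np.array(p["tvec"]).ravel()
def rays(name,uv):
    p,f,Rc,o=pose(name); uv=np.atleast_2d(uv).astype(float)
    d=np.c_[(uv[:,0]-p["cx"])/f,(uv[:,1]-p["cy"])/f,np.ones(len(uv))]
    return o,d@Rc.T
def plane(name,uv,z=0):
    o,d=rays(name,uv); return o+d*((z-o[2])/d[:,2])[:,None]
def cloud(name):
    z=np.load(f"{name}.npz"); d=z["d"]; v,u=np.mgrid[:384,:512]
    o,r=rays(name,np.c_[u.ravel(),v.ravel()]); P=o+r*d.ravel()[:,None]; P[d.ravel()==0]=np.nan
    return P.reshape(384,512,3),z["im"]
def proj(name,P):
    p,f,Rc,o=pose(name); c=(np.atleast_2d(P)-o)@Rc; return np.c_[c[:,0]/c[:,2]*f+p["cx"],c[:,1]/c[:,2]*f+p["cy"]]
def save(im,fn,s=1): cv2.imwrite("pics/"+fn,cv2.resize(im[:,:,::-1],None,fx=s,fy=s,interpolation=cv2.INTER_CUBIC))
E
python3 - <<'E'
from h import *
for n in("scene","side","wrist"):
    s,im,d=grab(n); p=camera_params(n); print(n,p)
a=[np.load(n+".npz")["im"] for n in("scene","side")]
save(a[0],"scene0.png",1.5);save(a[1],"side0.png",1.5)
print(state())
E
```

```text
pics
scene {'fovy': 42.55621915450218, 'cx': 259.75206626555917, 'cy': 190.2212774735779, 'rvec': array([ 2.10157029, -0.57552952,  0.309873  ]), 'tvec': array([-0.4147    ,  0.30960799,  0.90299094])}
side {'fovy': 49.85196377008573, 'cx': 255.5717056083656, 'cy': 194.18460914209433, 'rvec': array([ 0.03869108, -2.65918728,  1.6012425 ]), 'tvec': array([0.54178122, 0.01973327, 1.09299219])}
wrist {'fovy': 67.75196993050818, 'cx': 256.07797805283155, 'cy': 195.00557963532137, 'hand_eye': array([[ 1.31212210e-04, -9.62426911e-01, -2.71540834e-01,
         6.83980010e-02],
       [ 9.99999592e-01, -1.16410742e-04,  8.95809974e-04,
        -4.18024842e-04],
       [-8.93761896e-04, -2.71540841e-01,  9.62426503e-01,
        -1.42982713e-01],
       [ 0.00000000e+00,  0.00000000e+00,  0.00000000e+00,
         1.00000000e+00]])}
{'time': 0.15, 'joint_pos': array([ 1.03797095e+00,  5.32000671e-02,  1.61398886e+00, -3.00576253e-06,
        1.47601083e+00, -1.18964404e-01]), 'joint_vel': array([ 0.00224516, -0.00276096, -0.00284566, -0.00045957,  0.0017545 ,
       -0.00090385]), 'joint_efforts': array([ 1.80642633e-04, -3.94242203e+01, -3.70721447e+01, -1.09426101e-04,
        4.73508248e-03, -5.90206923e-06]), 'tool_pos': array([0.25106959, 0.57181495, 0.2303425 ]), 'tool_rot': array([-2.55845789e-04,  2.05456637e-01,  9.78665890e-01, -7.61737185e-04]), 'contact_force': array([-0.2162714 ,  0.18207358,  0.2029091 ]), 'ft_torque': array([-0.01595485,  0.07106372, -0.00257103]), 'grasp_force': 0.0, 'gripper_width': 1.003603892437299}
```

View pics/scene0.png

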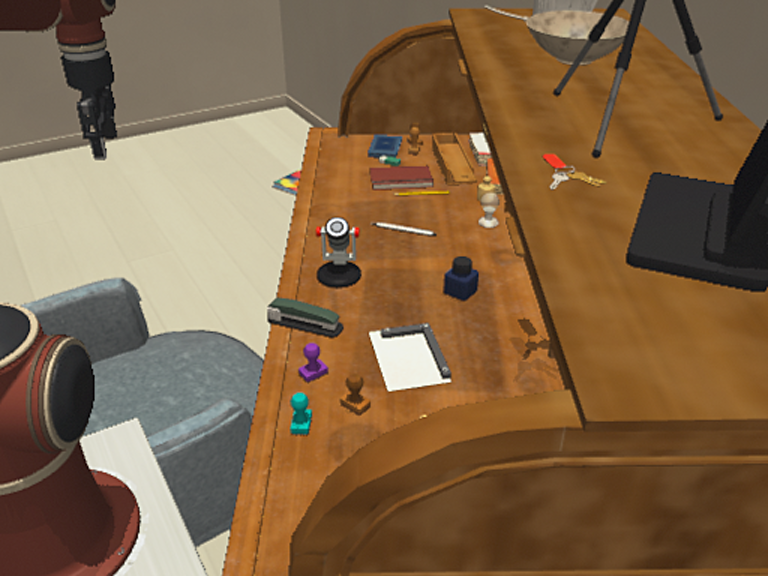

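View pics/side0.png

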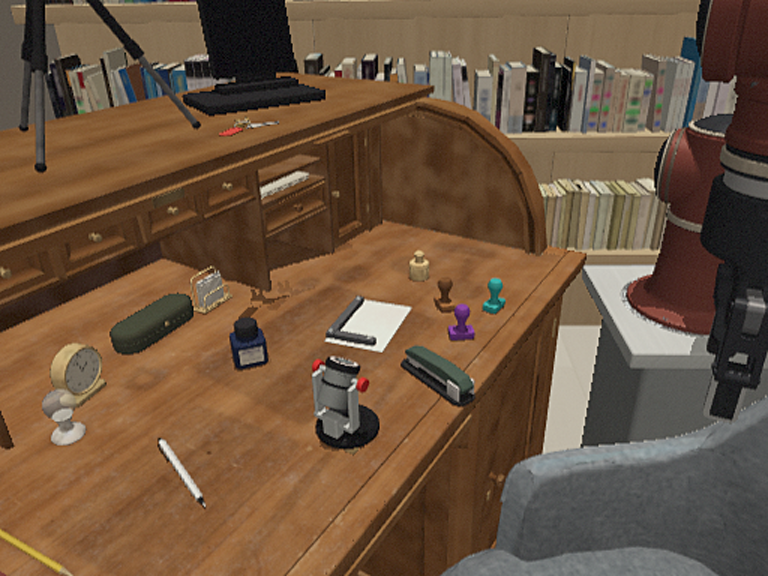

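The scene view (1.5x) shows the candidates: brown stamp (355,393), purple (312,360), turquoise (300,412), and another brown one far off at (414,138) by the books. The brown stamp at (355,393), seen in the side view at (445,295), is wooden and next to the fence (415,350), so it fits. The brass weight is in the side view at (419,266), almost hidden by the wing in the scene view.

```bash
python3 - <<'E'
from h import *
C={}
for n in("scene","side"): C[n]=cloud(n)
def at(n,u,v):
    u=int(u/1.5);v=int(v/1.5); return np.round(np.nanmedian(C[n][0][v-1:v+2,u-1:u+2].reshape(-1,3),0),3)
for l,u,v in[("stamptop",355,382),("foot",355,403),("cam lens",338,226),("camfoot",338,280),("ink cap",462,263),("stapl",305,315),("fence corner",428,328),("L end",447,375),("S end",384,331),("wing top",420,425),("wing",300,520),("desk edge",275,350),("far brown",414,132),("hutch",510,200)]: print("scene",l,at("scene",u,v))
for l,u,v in[("stamp",445,287),("weight",419,262),("wing top",440,105),("wing front",535,230),("shelf",300,90),("lens",345,362),("screw1",362,384),("screw2",320,366),("corner",338,335),("hutch wall",300,240)]: print("side",l,at("side",u,v))
im=C["scene"][1]; a=im[190:300,170:320]; save(a,"crop1.png",4)
im=C["side"][1]; a=im[150:290,190:350]; save(a,"crop2.png",4)
E
```

```text
scene stamptop [0.429 0.009 0.056]
scene foot [0.427 0.009 0.015]
scene cam lens [0.577 0.345 0.108]
scene camfoot [0.558 0.316 0.014]
scene ink cap [0.735 0.176 0.068]
scene stapl [0.45  0.225 0.03 ]
scene fence corner [0.622 0.112 0.013]
scene L end [ 0.583 -0.003  0.007]
scene S end [0.554 0.141 0.011]
scene wing top [ 0.35  -0.278  0.253]
scene wing [ 0.273 -0.13   0.002]
scene desk edge [0.382 0.2   0.   ]
scene far brown [0.995 0.744 0.059]
scene hutch [ 0.653 -0.026  0.304]
side stamp [0.436 0.028 0.046]
side weight [ 0.478 -0.098  0.035]
side wing top [ 0.435 -0.328  0.28 ]
side wing front [ 0.244 -0.204  0.054]
side shelf [ 0.705 -0.237  0.329]
side lens [0.573 0.347 0.107]
side screw1 [0.551 0.376 0.095]
side screw2 [0.608 0.336 0.092]
side corner [0.611 0.129 0.011]
side hutch wall [ 0.733 -0.253  0.012]
```

View pics/crop1.png

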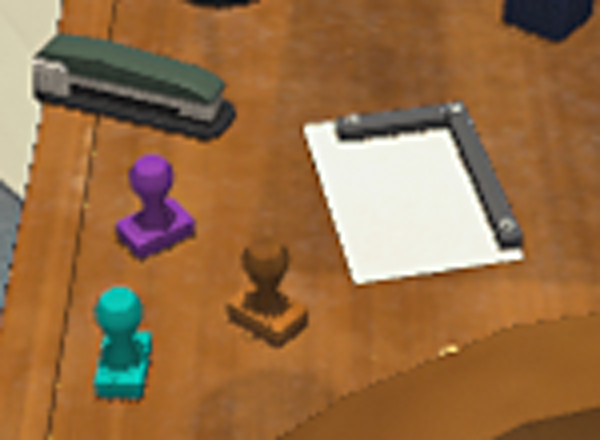

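View pics/crop2.png

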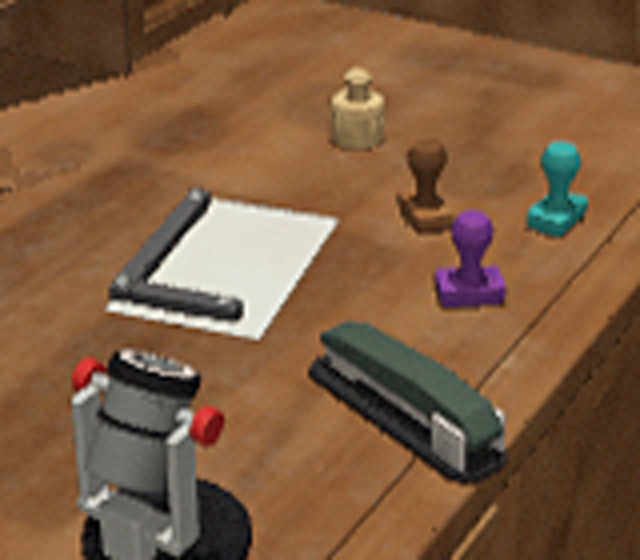

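Call:
jog_arm(
  targets=[
    [[-2.2,-1.8,-2],[0,0,0],100],
    [[-4.3,-3.7,-3],[0,0,0],100],
    [[-6.4,-5.5,-3],[0,0,0],100],
    [[-8.6,-7.3,-3],[0,0,0],100],
    [[-10.8,-9.2,-3],[0,0,0],100],
    [[-13,-11,-3],[0,0,0],100],
    [[-15.2,-12.9,-3],[0,0,0],100],
    [[-17.4,-14.7,-2],[0,0,0],100],
  ],
)

```text
time: 1.15
tool_pos: [0.4637, 0.1373, 0.2966]
tool_rot: [0.001, 0.205, 0.979, 0.0]
contact_force: [1.1, 0.1, 0.4]
gripper_width: 0.998
grasp_force: 0.0
```

Call:
jog_arm(
  targets=[
    [[0,0,0],[0,0,0],100],
    [[0,0,0],[0,0,0],100],
  ],
)

```text
time: 1.4
tool_pos: [0.4626, 0.1393, 0.2955]
tool_rot: [-0.0, 0.206, 0.979, 0.0]
contact_force: [-0.7, 1.2, 0.2]
gripper_width: 0.995
grasp_force: 0.0
```

```bash
python3 - <<'E'
from h import *
s,im,d=grab("wrist"); save(im,"w1.png",1.5)
E
```

```text
(no output)
```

View pics/w1.png

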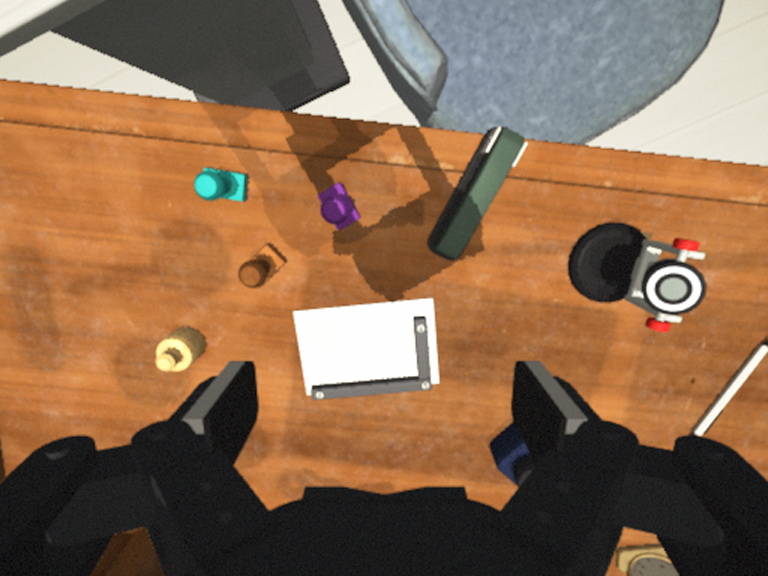

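The wrist view shows the whole workspace: stamp at (258,268), purple (338,207), turquoise (215,184), weight (178,350), fence corner at (426,385), camera lens at (672,287), and red screws at (685,246) and (658,323).

```bash
cat > m1.py <<'E'
from h import *
P,im=cloud("wrist"); hsv=cv2.cvtColor(im,cv2.COLOR_RGB2HSV)
# fence: dark, low saturation, in the region
def seg(box,m):
    r=np.zeros_like(m); u0,v0,u1,v1=[int(k/1.5) for k in box]; r[v0:v1,u0:u1]=m[v0:v1,u0:u1]; return r
dark=((hsv[:,:,2]<95)&(hsv[:,:,1]<90))
f=seg((285,305,455,412),dark).astype(np.uint8)
n,l,st,_=cv2.connectedComponentsWithStats(f); k=1+np.argmax(st[1:,4]); ys,xs=np.where(l==k)
W=plane("wrist",np.c_[xs,ys],.012)[:,:2]
# frame yaw: start guess, refine by fitting arms
a=np.radians(75)
print("fence px",len(xs))
ey=np.array([np.cos(a),np.sin(a)])
c=np.array([.62,.12])
for it in range(4):
    ex=np.array([ey[1],-ey[0]])   # x to right of y
    q=np.c_[W@ex,W@ey]
    xm,ym=q[:,0].max(),q[:,1].max()
    L=q[(q[:,1]<ym-.03)]; S=q[(q[:,0]<xm-.03)]
    # centre line of long arm: x as function of y by row medians
    pl=np.polyfit(L[:,1],L[:,0],1); ps=np.polyfit(S[:,0],S[:,1],1)
    print("yaw",np.degrees(np.arctan2(ey[1],ey[0])),"long slope",pl[0],"short",ps[0], "widths",L[:,0].std()*12**.5,S[:,1].std()*12**.5, np.ptp(q,axis=0))
    da=-pl[0]; c_,s_=np.cos(da),np.sin(da); ey=np.array([c_*ey[0]-s_*ey[1],s_*ey[0]+c_*ey[1]])
xc=np.polyval(pl,ym)-.007; yc=np.polyval(ps,xm)-.007
cor=ex*xc+ey*yc; print("corner",cor, "end y",q[:,1].min()-yc,"end x",q[:,0].min()-xc)
# camera
red=((hsv[:,:,0]<8)|(hsv[:,:,0]>172))&(hsv[:,:,1]>180)&(hsv[:,:,2]>100)
for nme,b in(("r1",(665,230,705,262)),("r2",(640,308,680,336))):
    ys,xs=np.where(seg(b,red)); print(nme,len(xs),np.nanmedian(P[ys,xs],0),"px",xs.mean(),ys.mean())
ys,xs=np.where(seg((635,255,710,315),(hsv[:,:,2]>190)&(hsv[:,:,1]<40))); (cx,cy),(w,h),an=cv2.fitEllipse(cv2.convexHull(np.c_[xs,ys].astype(np.float32)))
print("ring",cx,cy,w,h,plane("wrist",[[cx,cy]],.105),np.nanmedian(P[ys,xs],0))
# normal of ring/lens points
ys,xs=np.where(seg((640,258,706,314),np.ones_like(dark))); Q=P[ys,xs]; Q=Q[(Q[:,2]>.085)&(Q[:,2]<.125)]
m=Q.mean(0); u,s_,vt=np.linalg.svd(Q-m); nrm=vt[2]*np.sign(vt[2][2]); print("lens normal",nrm,m,"tilt",np.degrees(np.arccos(nrm[2])))
ys,xs=np.where(seg((560,215,650,310),(hsv[:,:,2]<60))); Q=plane("wrist",np.c_[xs,ys],.012); print("foot blob mean", Q.mean(0)[:2], Q.min(0),Q.max(0))
# stamp
Q=P[int(235/1.5):int(295/1.5),int(230/1.5):int(295/1.5)].reshape(-1,3)
t=Q[Q[:,2]>.045]; print("handle top",t.shape,t.mean(0),t[:,2].max())
Fo=Q[(Q[:,2]>.011)&(Q[:,2]<.0175)]; print("foot",Fo.shape,Fo.mean(0)); r=cv2.minAreaRect(Fo[:,:2].astype(np.float32)*1000); print(r)
np.save("fence.npy",np.r_[cor,np.arctan2(ey[1],ey[0])])
E
python3 m1.py
```

```text
fence px 194Traceback (most recent call last):
  File "m1.py", line 21, in <module>
    pl=np.polyfit(L[:,1],L[:,0],1); ps=np.polyfit(S[:,0],S[:,1],1)
                                       ~~~~~~~~~~^^^^^^^^^^^^^^^^^
    raise TypeError("expected non-empty vector for x")
TypeError: expected non-empty vector for x
```

```bash
sed -i 's/^dark=.*/i16=im.astype(int); dark=(i16.max(2)-i16.min(2)<32)\&(i16.max(2)<140)/' m1.py; python3 m1.py
```

```text
fence px 931
yaw 75.0 long slope 0.06310717641618878 short -0.05056820123027621 widths 0.017813561220885447 0.013027804717589075 [0.08429901 0.13476726]
yaw 71.38422513436487 long slope 0.0017138697407654095 short 0.01069269001700847 widths 0.016538141429552698 0.012718005135224458 [0.08566099 0.13067924]
yaw 71.28602763158382 long slope 4.962819844799254e-05 short 0.013495169272865738 widths 0.01653727843178951 0.012678574738242411 [0.08584272 0.13065524]
yaw 71.28318414526792 long slope 1.4371212702664222e-06 short 0.013542344524175447 widths 0.016537277708147686 0.012678745574131105 [0.08584798 0.13065454]
corner [0.61247461 0.11314054] end y -0.11786693234883347 end x -0.07001974238946723
r1 103 [0.54897715 0.36611248 0.09606807] px 457.0485436893204 162.54368932038835
r2 108 [0.60823731 0.3281319  0.09660897] px 438.3333333333333 216.71296296296296
ring 449.90411376953125 189.70083618164062 32.430580139160156 59.566619873046875 [[0.57402113 0.3455723  0.105     ]] [0.57511185 0.34403612 0.10585753]
lens normal [-0.35638776 -0.34954247  0.86649168] [0.57524265 0.34352405 0.10570215] tilt 29.946525900600452
foot blob mean [0.57102009 0.33737126] [0.53184935 0.29899111 0.012     ] [0.63092271 0.37837659 0.012     ]
handle top (271, 3) [0.43410466 0.01916305 0.05371334] 0.058961026557314444
foot (218, 3) [0.43281199 0.02674444 0.01436543]
((434.9498596191406, 18.38034439086914), (25.004737854003906, 38.14595031738281), 19.945560455322266)
```

```bash
cat >> m1.py <<'E'
print("----")
pur=(hsv[:,:,0]>130)&(hsv[:,:,0]<160)&(hsv[:,:,1]>120); ys,xs=np.where(pur); Q=P[ys,xs]; print("purple",Q[Q[:,2]>.02].mean(0),Q.min(0),Q.max(0))
def screws(n):
    z=np.load(n+".npz")["im"]; h=cv2.cvtColor(z,cv2.COLOR_RGB2HSV); m=(((h[:,:,0]<8)|(h[:,:,0]>172))&(h[:,:,1]>170)&(h[:,:,2]>90)).astype(np.uint8)
    k,l,st,ce=cv2.connectedComponentsWithStats(m); pr=proj(n,[[.549,.366,.096],[.608,.328,.096]])
    return [ce[1:][np.argmin(np.hypot(*(ce[1:]-p).T)+100*(st[1:,4]<6))] for p in pr]
S={n:screws(n) for n in("wrist","scene","side")}
R3=[]
for i in(0,1):
    A=np.zeros((3,3));b=np.zeros(3)
    for n in S:
        o,d=rays(n,S[n][i]); d=d[0]/np.linalg.norm(d); M=np.eye(3)-np.outer(d,d); A+=M;b+=M@o
    x=np.linalg.solve(A,b); R3.append(x); print(i,x,[np.round(proj(n,x)[0]-S[n][i],1) for n in S])
dv=R3[0]-R3[1]; print("screw yaw",np.degrees(np.arctan2(dv[1],dv[0])),np.linalg.norm(dv))
for n in("wrist","scene","side"):
    Pn,_=cloud(n); Q=Pn.reshape(-1,3); Q=Q[np.linalg.norm(Q-[.5745,.3445,.1055],axis=1)<.019]
    for _ in range(8):
        m=Q.mean(0); v=np.linalg.svd(Q-m)[2][2]; v*=np.sign(v[2]); r=abs((Q-m)@v); Q=Q[r<max(.0015,1.5*np.median(r))]
    print(n,len(Q),m,v,"az",np.degrees(np.arctan2(v[1],v[0])),"tilt",np.degrees(np.arccos(v[2])),r.mean())
E
python3 m1.py | sed -n '/----/,$p'
```

```text
----
purple [0.42042353 0.12043995 0.09831215] [ 3.91354900e-01  7.83481643e-02 -2.19204375e-04] [0.71777904 0.35297535 0.38845291]
0 [0.5506301  0.37029226 0.09062604] [array([ 0.5, -0.6]), array([0.4, 0.1]), array([ 0.3, -0. ])]
1 [0.61059587 0.33119172 0.09184407] [array([ 0.6, -0.1]), array([ 0.5, -0.1]), array([0.7, 0.2])]
screw yaw 146.8937339470487 0.07159768185777252
wrist 801 [0.57441988 0.34410172 0.10670519] [-0.29176541 -0.41189876  0.86325683] az -125.31156421889793 tilt 30.31574993621232 0.0006337791217728064
scene 61 [0.57512582 0.34385534 0.1068202 ] [-0.25134658 -0.42746037  0.86839077] az -120.45551669351579 tilt 29.727828442141693 0.0006189772320422834
side 67 [0.57499599 0.34811334 0.10702727] [-0.27545565 -0.39265335  0.87746654] az -125.0505720166912 tilt 28.661752019266228 0.00039462358505090137
```

Call:
jog_arm(
  targets=[
    [[-0.3,-1.6,1.5],[0,0,1.3],100],
    [[-0.6,-3.2,3.2],[0,0,2.6],100],
    [[-0.92,-4.87,5],[0,0,3.9],100],
    [[-0.92,-4.87,6.5],[0,0,5.2],100],
    [[-0.92,-4.87,7.8],[0,0,5.79],100],
    [[-0.92,-4.87,7.8],[0,0,5.79],100],
    [[-0.92,-4.87,7.8],[0,0,5.79],100],
  ],
)

```text
time: 2.33
tool_pos: [0.4359, 0.0193, 0.1024]
tool_rot: [0.001, 0.572, 0.82, 0.001]
contact_force: [-0.4, -0.4, 0.3]
gripper_width: 1.0
grasp_force: 0.0
```

```bash
python3 - <<'E'
from h import *
s,im,d=grab("wrist"); print(s["tool_pos"],s["tool_rot"],s["joint_pos"])
P,_=cloud("wrist"); Q=P.reshape(-1,3); Q=Q[np.hypot(Q[:,0]-.434,Q[:,1]-.019)<.035]
t=Q[(Q[:,2]>.05)&(Q[:,2]<.065)]; print(len(t),t.mean(0),t.min(0),t.max(0)); h=t[t[:,2]>.045]; print(cv2.minEnclosingCircle(h[:,:2].astype(np.float32)*1000))
F=Q[(Q[:,2]>.011)&(Q[:,2]<.017)];print(len(F),cv2.minAreaRect(F[:,:2].astype(np.float32)*1000))
save(im,"w2.png",1.2)
E
```

```text
[0.43590309 0.01930631 0.10237778] [9.93899514e-04 5.72465370e-01 8.19928112e-01 5.50931873e-04] [-1.26658057e-01 -3.08560376e-01  2.16268697e+00  5.51787562e-05
  1.28519391e+00 -4.78449929e-01]
825 [0.43382931 0.01792407 0.05460327] [0.42191178 0.00414313 0.05000749] [0.44621013 0.02915975 0.05845465]
((434.24774169921875, 16.667232513427734), 12.618402481079102)
639 ((431.5304870605469, 24.56490707397461), (25.556438446044922, 23.000131607055664), 20.357688903808594)
```

View pics/w2.png

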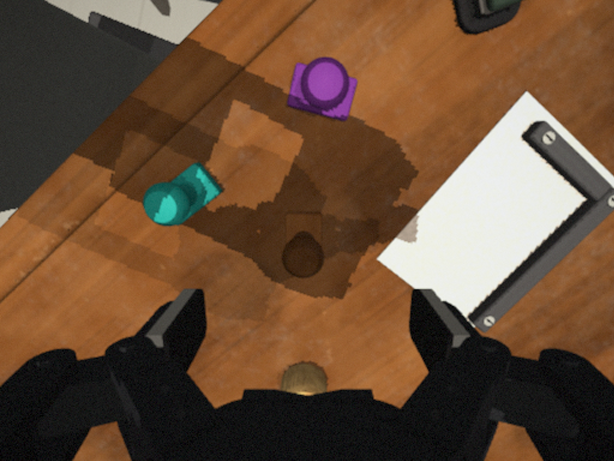

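The close view confirms it: the brown stamp at (302,255) lies between the fingers. Purple, turquoise and the brass weight (303,380) are clear of the gripper.

Call:
jog_arm(
  targets=[
    [[-0.05,-0.09,1.2],[0,0,0],100],
    [[-0.05,-0.09,2.4],[0,0,0],100],
    [[-0.05,-0.09,3.14],[0,0,0],100],
    [[-0.05,-0.09,3.14],[0,0,0],50],
    [[-0.05,-0.09,3.14],[0,0,0],20],
    [[-0.05,-0.09,3.14],[0,0,0],20],
    [[-0.05,-0.09,3.14],[0,0,0],20],
    [[-0.05,-0.09,3.14],[0,0,0],20],
  ],
)

```text
time: 3.38
tool_pos: [0.4345, 0.0164, 0.0239]
tool_rot: [0.001, 0.574, 0.819, 0.001]
contact_force: [-1.7, 0.3, 6.1]
gripper_width: 0.26
grasp_force: 58.3
```

Call:
jog_arm(
  targets=[
    [[0,0,0],[0,0,0],20],
    [[0,0,0],[0,0,0],20],
    [[0,0,0],[0,0,0],20],
  ],
)

```text
time: 3.75
tool_pos: [0.4345, 0.0164, 0.024]
tool_rot: [0.001, 0.574, 0.819, 0.001]
contact_force: [-1.7, 0.3, 5.9]
gripper_width: 0.253
grasp_force: 58.3
```

Call:
jog_arm(
  targets=[
    [[0.1,0.8,0],[0,0,0.7],20],
    [[0.2,1.6,0],[0,0,1.4],20],
    [[0.3,2.4,0],[0,0,2.1],20],
    [[0.4,3.2,0],[0,0,2.8],20],
    [[0.52,4,0],[0,0,3.6],20],
    [[0.64,4.9,0],[0,0,4.3],20],
    [[0.76,5.8,0],[0,0,4.88],20],
    [[0.83,6.43,0],[0,0,4.88],20],
  ],
)

```text
time: 4.75
tool_pos: [0.5784, 0.0908, 0.0242]
tool_rot: [0.0, 0.814, 0.58, -0.0]
contact_force: [-6.7, -4.0, 14.5]
gripper_width: 0.255
grasp_force: 60.3
```

Call:
jog_arm(
  targets=[
    [[0,0,0],[0,0,0],20],
    [[0,0,0],[0,0,0],20],
  ],
)

```text
time: 5.0
tool_pos: [0.5792, 0.0911, 0.0239]
tool_rot: [0.001, 0.814, 0.58, 0.002]
contact_force: [2.2, 1.8, 5.7]
gripper_width: 0.251
grasp_force: 60.6
```

```bash
cat > look.py <<'E'
import sys
from h import *
s,im,d=grab("wrist"); print(np.round(s["tool_pos"],4),np.round(s["tool_rot"],4),s["contact_force"],s["ft_torque"])
save(im,sys.argv[1],1.5)
P,_=cloud("wrist"); i16=im.astype(int); W=P.reshape(-1,3)
ob=(i16[:,:,0]-i16[:,:,2]>30).ravel()
a=np.radians(71.3); ey=np.array([np.cos(a),np.sin(a)]); ex=np.array([ey[1],-ey[0]]); c=np.array([.6125,.1131])
q=np.c_[(W[:,:2]-c)@ex,(W[:,:2]-c)@ey,W[:,2]]
near=(abs(q[:,0]+.03)<.06)&(abs(q[:,1]+.04)<.07)
F=q[near&ob&(q[:,2]>.011)&(q[:,2]<.018)]; print("foot",len(F),F.min(0)*1e3,F.max(0)*1e3,cv2.minAreaRect(F[:,:2].astype(np.float32)*1000))
E
python3 look.py w3.png
```

```text
[0.5792 0.0911 0.0239] [0.0011 0.8144 0.5803 0.0021] [2.19525419 1.78374415 5.71045746] [ 0.06538899 -0.48017115  0.00571276]
foot 1504 [-64.23892784 -55.91639326  11.00955675] [16.86996745 12.88760407 17.80423484] ((-18.366100311279297, -27.42548370361328), (81.36520385742188, 68.04219818115234), 9.785273551940918)
```

View pics/w3.png

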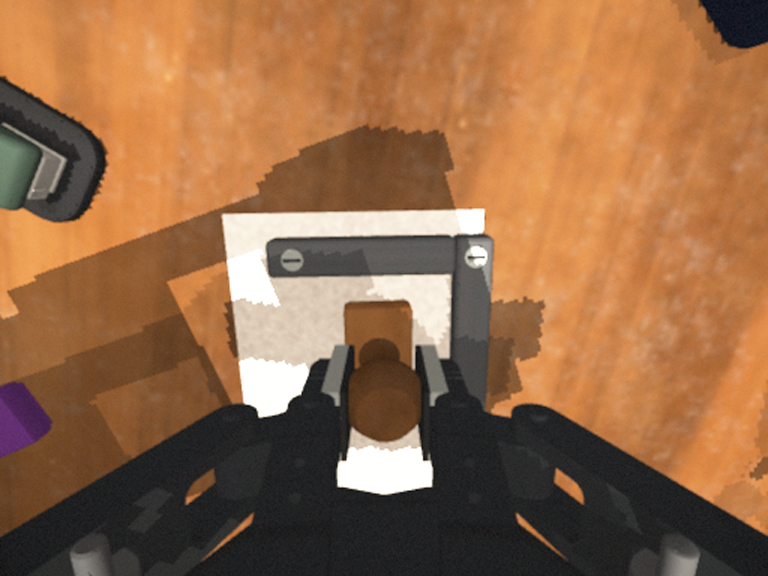

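Stamp held at (385,340), nearly parallel to the fence: about 44 px from the long bar, which is on the right, and 25 px from the short bar above. Pushing it slowly in.

Call:
jog_arm(
  targets=[
    [[0,0.1,0],[0,0,0],20],
    [[0,0.2,0],[0,0,0],20],
    [[0,0.3,0],[0,0,0],20],
    [[0,0.4,0],[0,0,0],20],
    [[0,0.48,0],[0,0,0],20],
    [[0,0.52,0],[0,0,0],20],
    [[0,0.56,0],[0,0,0],20],
    [[0,0.6,0],[0,0,0],20],
  ],
)

```text
time: 6.05
tool_pos: [0.5893, 0.0873, 0.0241]
tool_rot: [-0.003, 0.814, 0.58, -0.002]
contact_force: [-9.4, 4.0, 17.4]
gripper_width: 0.256
grasp_force: 60.3
```

Call:
jog_arm(
  targets=[
    [[0,0.06,0],[0,0,0],20],
    [[0,0.12,0],[0,0,0],20],
    [[0,0.12,0],[0,0,0],20],
    [[0,0.12,0],[0,0,0],20],
  ],
)

```text
time: 6.55
tool_pos: [0.5927, 0.0861, 0.024]
tool_rot: [-0.002, 0.814, 0.58, -0.001]
contact_force: [-8.6, 3.0, 15.8]
gripper_width: 0.253
grasp_force: 60.3
```

Call:
jog_arm(
  targets=[
    [[0,0.08,-0.02],[0,0,0],20],
    [[0,0.14,-0.03],[0,0,0],20],
    [[0,0.2,-0.03],[0,0,0],20],
    [[0,0.2,-0.03],[0,0,0],20],
    [[0,0.2,-0.03],[0,0,0],20],
  ],
)

```text
time: 7.18
tool_pos: [0.5957, 0.0849, 0.0241]
tool_rot: [-0.004, 0.814, 0.58, -0.003]
contact_force: [-13.6, 4.2, 16.5]
gripper_width: 0.256
grasp_force: 60.4
```

Call:
jog_arm(
  targets=[
    [[0.1,0,0],[0,0,0],20],
    [[0.2,0,0],[0,0,0],20],
    [[0.3,0,0],[0,0,0],20],
    [[0.4,0.02,0],[0,0,0],20],
    [[0.5,0.04,0],[0,0,0],20],
    [[0.58,0.06,0],[0,0,0],20],
    [[0.64,0.06,0],[0,0,0],20],
    [[0.64,0.06,0],[0,0,0],20],
  ],
)

```text
time: 8.18
tool_pos: [0.6034, 0.0963, 0.0256]
tool_rot: [-0.001, 0.814, 0.581, -0.004]
contact_force: [-14.1, -6.1, 22.4]
gripper_width: 0.254
grasp_force: 60.6
```

```bash
sed -i 's/^save.*/b=im[110:300,200:360]; save(b,sys.argv[1],3.1)/' look.py; python3 look.py w4.png
```

```text
[0.6034 0.0963 0.0256] [-6.000e-04  8.142e-01  5.805e-01 -4.000e-03] [-14.08612659  -6.06670873  22.35522999] [-1.05836331  2.62238984  0.03586818]
foot 883 [-58.82459874 -22.77787355  11.013592  ] [16.45546904 12.85644567 17.97331847] ((-18.71120834350586, -9.902894973754883), (75.69873809814453, 32.847660064697266), 10.020901679992676)
```

View pics/w4.png

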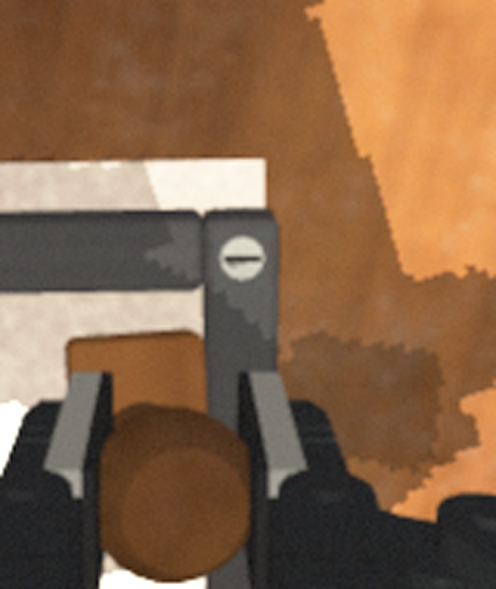

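The close crop shows the foot touching the long bar, about 45 px (8 mm) short of the short bar. The foot also lags the handle, so the stamp is tilted in the grip. I'll ease back, release, and push on the foot with shut fingers.

Call:
jog_arm(
  targets=[
    [[-0.1,-0.2,0],[0,0,0],20],
    [[-0.2,-0.4,0],[0,0,0],20],
    [[-0.2,-0.5,0],[0,0,0],20],
    [[-0.2,-0.5,0],[0,0,0],20],
  ],
)

```text
time: 8.72
tool_pos: [0.5936, 0.0969, 0.0249]
tool_rot: [0.001, 0.815, 0.58, 0.002]
contact_force: [1.3, -0.5, 7.7]
gripper_width: 0.254
grasp_force: 58.5
```

Call:
jog_arm(
  targets=[
    [[-0.2,0,0],[0,0,0],60],
    [[-0.2,0,0],[0,0,0],100],
    [[-0.2,0,0],[0,0,0],100],
    [[-0.2,0,0],[0,0,0],100],
    [[-0.2,0,0],[0,0,0],100],
    [[-0.2,0,-1.5],[0,0,0],100],
    [[-0.2,0,-3],[0,0,0],100],
    [[-1.5,0,-4],[0,0,0],100],
  ],
)

```text
time: 9.72
tool_pos: [0.5811, 0.0628, 0.1255]
tool_rot: [0.001, 0.814, 0.581, 0.001]
contact_force: [-0.0, -0.6, -1.1]
gripper_width: 1.0
grasp_force: 0.0
```

```bash
cat > fit.py <<'E'
import sys
from h import *
s,im,d=grab("wrist"); print(np.round(s["tool_pos"],4),np.round(s["tool_rot"],4),s["contact_force"])
P,_=cloud("wrist"); i16=im.astype(int); W=P.reshape(-1,3); h=cv2.cvtColor(im,cv2.COLOR_RGB2HSV).reshape(-1,3)
a=np.radians(71.3); ey=np.array([np.cos(a),np.sin(a)]); ex=np.array([ey[1],-ey[0]]); c=np.array([.6125,.1131])
q=np.c_[(W[:,:2]-c)@ex,(W[:,:2]-c)@ey,W[:,2]]*1e3
ok=(q[:,0]>-60)&(q[:,0]<20)&(q[:,1]>-130)&(q[:,1]<20)
sp=(i16.max(2)-i16.min(2)).ravel()
fe=ok&(sp<32)&(q[:,2]>8)&(q[:,2]<15)&(h[:,2]<140)
L=q[fe&(q[:,0]>-4)&(q[:,1]<-50)]; S=q[fe&(q[:,1]>-4)&(q[:,0]<-5)]
for nm,A,i,j in(("long inner x",L,1,0),("short inner y",S,0,1)):
    b=np.round(A[:,i]/4); k=np.unique(b); 
    e=np.array([[t*4,np.percentile(A[b==t,j],3)] for t in k if (b==t).sum()>5])
    if len(e)>3: p=np.polyfit(e[:,0],e[:,1],1); print(nm,len(A),"slope deg",np.degrees(np.arctan(p[0])),"at0",p[1],"med",np.median(e[:,1]))
fo=ok&(sp>45)&(q[:,2]>11.5)&(q[:,2]<17); F=q[fo]; print("foot",len(F),F.min(0),F.max(0),cv2.minAreaRect(F[:,:2].astype(np.float32)))
hd=q[ok&(sp>40)&(q[:,2]>45)&(q[:,2]<62)]
if len(hd): print("handle",len(hd),cv2.minEnclosingCircle(hd[:,:2].astype(np.float32)),"top",hd[:,2].max())
if len(sys.argv)>1:
    t=proj("wrist",np.r_[c,0.01])[0]; u,v=t.astype(int); b=im[max(0,v-95):v+105,max(0,u-130):u+70]; print("crop org",max(0,u-130),max(0,v-95)); save(b,sys.argv[1],3)
E
python3 fit.py w5.png
```

```text
[0.5811 0.0628 0.1255] [8.000e-04 8.137e-01 5.813e-01 1.300e-03] [-0.03924122 -0.5608584  -1.07973144]
long inner x 816 slope deg -0.7288868037716107 at0 3.0884845089855526 med 4.14187035283
short inner y 694 slope deg 0.41046176632254006 at0 -0.07397241148058756 med -0.3813007387690037
foot 494 [ -33.39549085 -118.85476998   11.52752779] [17.60280958 12.85181157 16.15993147] ((-7.514820098876953, -53.62202453613281), (50.203556060791016, 131.75), 1.5295099020004272)
handle 832 ((-20.405433654785156, -28.753503799438477), 12.970718383789062) top 58.32139161380168
crop org 140 32
```

View pics/w5.png

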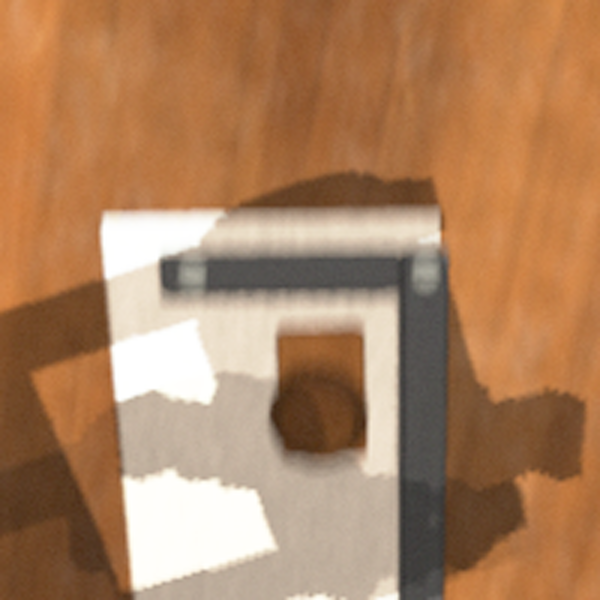

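The stamp stands upright and square at (320,390) in the crop, with gaps of about 33 px (10 mm) to the long bar and 38 px (9–11 mm) to the short bar. Next I'll push the foot with shut fingers.

Call:
jog_arm(
  targets=[
    [[0.5,-0.8,0],[0,0,0],50],
    [[1.16,-1.7,0],[0,0,0],0],
    [[1.16,-1.7,1],[0,0,0],0],
    [[1.16,-1.7,2],[0,0,0],0],
    [[1.16,-1.7,3],[0,0,0],0],
    [[1.16,-1.7,4],[0,0,0],0],
    [[1.16,-1.7,4.74],[0,0,0],0],
    [[1.16,-1.7,4.74],[0,0,0],0],
  ],
)

```text
time: 10.78
tool_pos: [0.5498, 0.1043, 0.0053]
tool_rot: [0.0, 0.814, 0.581, 0.0]
contact_force: [-2.6, -0.3, 4.1]
gripper_width: -0.001
grasp_force: 2.4
```

Call:
jog_arm(
  targets=[
    [[0,0.1,0],[0,0,0],0],
    [[0,0.2,0],[0,0,0],0],
    [[0,0.3,0],[0,0,0],0],
    [[0,0.4,0],[0,0,0],0],
    [[0,0.48,0],[0,0,0],0],
    [[0,0.56,0],[0,0,0],0],
    [[0,0.64,0],[0,0,0],0],
    [[0,0.68,0],[0,0,0],0],
  ],
)

```text
time: 11.78
tool_pos: [0.5647, 0.0999, 0.0082]
tool_rot: [-0.002, 0.814, 0.58, -0.001]
contact_force: [-18.2, 4.6, 29.6]
gripper_width: -0.003
grasp_force: 17.9
```

```bash
python3 fit.py; python3 - <<'E'
from h import *
s,im,d=grab("side"); P,_=cloud("side"); i16=im.astype(int)
a=np.radians(71.3); ey=np.array([np.cos(a),np.sin(a)]); ex=np.array([ey[1],-ey[0]]); c=np.array([.6125,.1131])
q=np.dstack([(P[:,:,:2]-c)@ex,(P[:,:,:2]-c)@ey,P[:,:,2]])*1e3
br=(i16[:,:,0]-i16[:,:,2]>25)&(q[:,:,2]>3)&(q[:,:,0]>-70)&(q[:,:,0]<15)&(q[:,:,1]>-70)&(q[:,:,1]<0)
for z0 in range(4,60,8):
    m=br&(q[:,:,2]>=z0)&(q[:,:,2]<z0+8)
    if m.sum()>2: print(z0,m.sum(),q[m].min(0).round(1),q[m].max(0).round(1))
E
```

```text
[0.5647 0.0999 0.0082] [-2.200e-03  8.143e-01  5.805e-01 -8.000e-04] [-18.18813222   4.59129046  29.56697432]
short inner y 2814 slope deg 0.76452231457356 at0 1.1376388577061716 med 0.6007242860662432
foot 807 [-30.00043876 -79.5408385   11.51560935] [16.83052066 12.92586291 16.99139685] ((-6.691377639770508, -33.55628204345703), (46.12336730957031, 92.47372436523438), 0.6324923634529114)
handle 1074 ((-9.035658836364746, -22.085580825805664), 18.882041931152344) top 59.113169564163975
4 22 [-26.3 -64.1   5.5] [ 4.2 -2.5 12. ]
12 62 [-26.5 -44.4  12. ] [14.9 -4.5 19.9]
20 17 [-22.4 -28.1  20.2] [ -7.  -19.   27.8]
28 15 [-12.8 -28.5  28.1] [  2.7 -17.2  34.8]
36 19 [-12.4 -31.6  36.6] [  5.8 -13.6  43.5]
44 30 [-11.9 -25.   44.2] [  9.3 -10.3  51.5]
52 13 [ -5.9 -25.9  52.6] [  9.8 -12.1  56.6]
```

Call:
jog_arm(
  targets=[
    [[0,-0.06,0],[0,0,0],0],
    [[0,-0.12,0],[0,0,0],0],
    [[0,-0.18,0],[0,0,0],0],
    [[0,-0.24,0],[0,0,0],0],
    [[0,-0.3,0],[0,0,0],0],
    [[0,-0.4,0],[0,0,0],0],
    [[0,-0.5,0],[0,0,0],0],
    [[0,-0.6,0],[0,0,0],0],
  ],
)

```text
time: 12.88
tool_pos: [0.5508, 0.1032, 0.0043]
tool_rot: [-0.0, 0.814, 0.58, 0.0]
contact_force: [0.0, 0.8, 1.3]
gripper_width: 0.001
grasp_force: 0.5
```

```bash
cat > prof.py <<'E'
from h import *
a=np.radians(71.9); ey=np.array([np.cos(a),np.sin(a)]); ex=np.array([ey[1],-ey[0]]); c=np.array([.6125,.1131])+.0025*ex
for n in("wrist","side","scene"):
    s,im,d=grab(n); P,_=cloud(n); i16=im.astype(int)
    q=np.dstack([(P[:,:,:2]-c)@ex,(P[:,:,:2]-c)@ey,P[:,:,2]])*1e3
    br=(i16[:,:,0]-i16[:,:,2]>25)&(q[:,:,2]>3)&(q[:,:,0]>-60)&(q[:,:,0]<14)&(q[:,:,1]>-75)&(q[:,:,1]<0)
    for z0,z1 in((12,17),(18,27),(30,40),(40,50),(50,62)):
        m=br&(q[:,:,2]>=z0)&(q[:,:,2]<z1)
        if m.sum()>3: print(n,z0,m.sum(),np.percentile(q[m],3,axis=0).round(1),np.percentile(q[m],97,axis=0).round(1))
E
python3 prof.py
```

```text
wrist 12 2156 [-31.1 -38.1  12.4] [12.3 -8.6 16.2]
wrist 18 336 [-25.3 -30.4  18.2] [-13.8 -21.7  26.4]
wrist 30 104 [-26.6 -25.   30.2] [-16.5 -18.5  39.8]
wrist 40 484 [-26.4 -22.3  40.8] [ -7.4 -16.   49.9]
wrist 50 867 [-25.3 -36.5  50.2] [ -7.5 -16.8  56.7]
side 12 60 [-30.8 -40.7  12.2] [-6.5 -7.4 16. ]
side 18 17 [-24.5 -27.9  18.3] [-14.1 -19.3  25.8]
side 30 17 [-27.5 -25.4  31.7] [-16.  -16.8  39.8]
side 40 26 [-28.2 -20.3  41.6] [ -9.8 -14.2  49.2]
side 50 18 [-23.5 -25.8  50.4] [ -8.4 -14.5  56.7]
scene 12 76 [-33.6 -51.5  12.2] [  5.5 -11.8  16.5]
scene 18 16 [-27.1 -36.4  18.2] [-17.2 -30.3  26.6]
scene 30 15 [-27.3 -38.1  30.4] [-16.2 -31.4  39.5]
scene 40 19 [-29.6 -43.6  40.9] [-11.8 -36.4  49.2]
scene 50 28 [-26.3 -42.7  50.4] [ -9.9 -30.1  57.5]
```

Call:
jog_arm(
  targets=[
    [[0,0,-0.24],[-1.3,0,0],0],
    [[0,0,-0.24],[-2.5,0,0],0],
    [[0,0,-0.16],[-3,0,0],0],
    [[0,0.15,-0.12],[-3,0,0],0],
    [[0,0.3,-0.12],[-3,0,0],0],
    [[0,0.4,-0.12],[-3,0,0],0],
    [[0,0.5,-0.12],[-3,0,0],0],
    [[0,0.6,-0.12],[-3,0,0],0],
  ],
)

```text
time: 14.02
tool_pos: [0.5658, 0.0975, 0.0076]
tool_rot: [0.169, 0.797, 0.567, 0.121]
contact_force: [-0.2, -0.0, 0.5]
gripper_width: -0.004
grasp_force: 0.0
```

```bash
python3 prof.py | grep -v scene; python3 -c "
from h import *
print(state()['tool_pos'],state()['contact_force'])"
```

```text
wrist 12 1624 [-31.4 -44.5  12.4] [-6.8 -8.6 16.1]
wrist 18 320 [-25.9 -31.8  18.3] [-15.8 -21.4  26.6]
wrist 30 215 [-38.5 -28.8  30.8] [-19.2 -17.5  39.8]
wrist 40 666 [-31.4 -27.9  40.6] [-13.5 -15.5  49.9]
wrist 50 1058 [-28.9 -30.2  50.3] [-10.9 -16.9  57.2]
side 12 49 [-30.8 -46.2  12.1] [-6.4 -7.5 16.6]
side 18 14 [-29.8 -25.   19.3] [-14.8 -20.7  26.1]
side 30 13 [-27.6 -22.6  33.2] [-16.7 -13.8  39.8]
side 40 36 [-31.  -24.4  40.6] [-10.1 -13.4  49.5]
side 50 39 [-29.9 -32.3  50.2] [-10.8 -16.   56. ]
[0.56551205 0.09759557 0.0075705 ] [0.35405538 0.02809094 0.73539404]
```

Call:
jog_arm(
  targets=[
    [[0,0.08,0.036],[0,0,0],0],
    [[0,0.16,0.071],[0,0,0],0],
    [[0,0.24,0.107],[0,0,0],0],
    [[0,0.32,0.142],[0,0,0],0],
    [[0,0.4,0.178],[0,0,0],0],
    [[0,0.47,0.209],[0,0,0],0],
    [[0,0.53,0.236],[0,0,0],0],
    [[0,0.53,0.236],[0,0,0],0],
  ],
)

```text
time: 15.18
tool_pos: [0.5758, 0.0938, 0.0067]
tool_rot: [0.167, 0.798, 0.568, 0.118]
contact_force: [-22.3, 6.5, 17.3]
gripper_width: -0.001
grasp_force: 11.1
```

```bash
python3 prof.py | grep -v scene
```

```text
wrist 12 1421 [-25.5 -42.1  12.5] [ 1.  -8.9 16. ]
wrist 18 318 [-19.8 -32.3  18.2] [ -9.9 -21.9  26.6]
wrist 30 208 [-24.1 -29.   30.7] [-13.4 -18.3  39.8]
wrist 40 692 [-25.7 -27.6  40.7] [ -7.5 -15.9  49.8]
wrist 50 826 [-22.9 -28.   50.1] [ -5.  -17.1  56.8]
side 12 45 [-25.3 -34.3  12.1] [-2.2 -6.6 16.2]
side 18 16 [-22.4 -26.1  18.4] [ -9.5 -19.2  25.5]
side 30 16 [-22.  -23.4  31.4] [ -7.7 -16.2  39.5]
side 40 36 [-25.4 -27.2  40.6] [ -3.8 -13.9  49.4]
side 50 34 [-26.9 -35.8  50.2] [ -5.4 -15.3  57.8]
```

Call:
jog_arm(
  targets=[
    [[0,-0.3,-0.13],[0,0,0],0],
    [[0,-1.1,-0.49],[0,0,0],0],
    [[-0.8,-0.83,-1.1],[1,0,0],0],
    [[-2.2,-0.56,-1.71],[2.2,0,0],0],
    [[-2.2,-0.56,-1.71],[3,0,0],0],
    [[-2.2,0.3,-1.3],[3,0,0],0],
    [[-2.2,1.03,-1.0],[3,0,0],0],
    [[-2.2,1.03,-1.0],[3,0,0],0],
  ],
)

```text
time: 16.32
tool_pos: [0.5748, 0.036, 0.0411]
tool_rot: [0.0, 0.815, 0.58, 0.0]
contact_force: [-0.1, -0.7, 0.0]
gripper_width: -0.0
grasp_force: 0.0
```

```bash
python3 prof.py | grep -v scene; python3 -c "
from h import *
s=state();print(s['tool_pos'],s['tool_rot'])
ex=np.array([.9505,-.3107]);ey=np.array([.3107,.9505]);r=s['tool_pos'][:2]-[.6149,.1123];print(r@ex,r@ey)"
```

```text
wrist 12 876 [-25.2 -48.4  12.3] [13.3 -9.2 15.7]
wrist 40 229 [-25.5 -41.2  47.9] [ -1.8 -16.3  49.9]
wrist 50 2141 [-23.3 -38.6  50.4] [ -2.7 -18.5  57.4]
side 12 58 [-24.8 -42.7  12.2] [-1.8 -6.6 16.7]
side 18 17 [-19.1 -25.   18.4] [ -9.  -19.2  26.8]
side 30 18 [-23.  -24.2  31.1] [ -9.4 -14.8  39.9]
side 40 42 [-25.5 -73.3  41. ] [ -4.3 -12.4  49.3]
side 50 41 [-22.7 -33.4  50.6] [ -4.8 -16.1  55.5]
[0.5727882  0.03686924 0.04040608] [-3.34228853e-04  8.14406491e-01  5.80294579e-01 -3.96846994e-04]
-0.01659093192143547 -0.08478107673963464
```

Call:
jog_arm(
  targets=[
    [[0,-0.14,0.6],[0,1,0],0],
    [[0,-0.14,1.2],[0,1.9,0],0],
    [[0.3,-0.14,1.32],[0,1.9,0],0],
    [[0.7,-0.14,1.32],[0,1.9,0],0],
    [[1.0,-0.14,1.32],[0,1.9,0],0],
    [[1.15,-0.14,1.32],[0,1.9,0],0],
    [[1.3,-0.14,1.32],[0,1.9,0],0],
    [[1.4,-0.14,1.32],[0,1.9,0],0],
  ],
)

```text
time: 17.48
tool_pos: [0.5822, 0.0707, 0.0085]
tool_rot: [-0.076, 0.807, 0.575, 0.108]
contact_force: [-3.6, -4.7, 6.9]
gripper_width: -0.001
grasp_force: 3.8
```

```bash
python3 prof.py | grep -v scene; python3 -c "
from h import *
s=state();print(s['tool_pos'],s['contact_force'])
ex=np.array([.9505,-.3107]);ey=np.array([.3107,.9505]);r=s['tool_pos'][:2]-[.6149,.1123];print(r@ex,r@ey)"
```

```text
wrist 12 889 [-25.5 -40.6  12.5] [-0.6 -1.6 15.4]
wrist 40 319 [-25.5 -33.6  47.9] [-0.9 -8.6 50. ]
wrist 50 2828 [-23.2 -31.4  50.4] [ -2.8 -11.   57.4]
side 12 58 [-26.3 -39.9  12.1] [-1.4 -1.4 14.9]
side 18 16 [-19.9 -20.3  18.8] [-10.4 -11.7  26. ]
side 30 18 [-21.5 -15.1  30.3] [-7.1 -7.5 39.6]
side 40 42 [-24.3 -50.1  40.6] [-3.8 -6.1 49.9]
side 50 47 [-44.6 -71.7  50.5] [ 7.8 -7.2 59.1]
[0.58220783 0.07073118 0.00854444] [-2.28470935 -2.42106917  5.14038342]
-0.018158476514064447 -0.04966862564072768
```

Call:
jog_arm(
  targets=[
    [[0.06,0,0.016],[0,0,0],0],
    [[0.12,0,0.031],[0,0,0],0],
    [[0.18,0,0.047],[0,0,0],0],
    [[0.24,0,0.063],[0,0,0],0],
    [[0.3,0,0.08],[0,0,0],0],
    [[0.3,0,0.08],[0,0,0],0],
  ],
)

```text
time: 18.38
tool_pos: [0.5828, 0.0721, 0.0084]
tool_rot: [-0.074, 0.807, 0.577, 0.102]
contact_force: [-15.6, -26.2, 16.9]
gripper_width: -0.001
grasp_force: 17.4
```

```bash
python3 prof.py | grep -v scene; python3 -c "
from h import *
s=state();print(s['tool_pos'],s['contact_force'])
ex=np.array([.9505,-.3107]);ey=np.array([.3107,.9505]);r=s['tool_pos'][:2]-[.6149,.1123];print(r@ex,r@ey)"
```

```text
wrist 12 855 [-25.4 -39.5  12.4] [-0.3 -0.9 15.3]
wrist 40 303 [-25.4 -32.8  47.9] [-0.9 -7.8 49.9]
wrist 50 2861 [-23.1 -30.6  50.4] [ -2.7 -10.   57.4]
side 12 53 [-25.7 -35.   12.3] [-2.  -0.5 16. ]
side 18 14 [-20.1 -20.9  18.5] [-12.  -11.   25.8]
side 30 19 [-22.8 -29.5  31. ] [-10.3  -7.6  39.9]
side 40 43 [-25.1 -50.2  41.2] [-3.  -5.1 49.7]
side 50 44 [-48.  -60.7  50.5] [ 7.1 -8.  57.5]
[0.58280999 0.07214737 0.00836423] [-16.94805011 -25.93213937  17.8282937 ]
-0.018026127874115807 -0.048135438883329947
```

Call:
jog_arm(
  targets=[
    [[-0.4,0,-0.1],[0,0,0],0],
    [[-1.16,0,-0.31],[0,0,0],0],
    [[-0.7,0,-2],[0,-0.9,0],0],
    [[-0.2,0,-4],[0,-1.9,0],50],
    [[0.76,0.1,-4.35],[0,-1.9,0],100],
    [[0.76,0.1,-4.35],[0,-1.9,0],100],
    [[0.76,0.1,-4.35],[0,-1.9,0],100],
  ],
)

```text
time: 19.4
tool_pos: [0.5817, 0.0673, 0.1153]
tool_rot: [-0.001, 0.815, 0.58, -0.002]
contact_force: [-0.2, -0.2, -1.0]
gripper_width: 0.849
grasp_force: 0.0
```

```bash
cat > sq.py <<'E'
from h import *
s,im,d=grab("wrist"); print(np.round(s["tool_pos"],4),np.round(s["tool_rot"],4))
P,_=cloud("wrist"); i16=im.astype(int); sp=i16.max(2)-i16.min(2)
a=np.radians(71.9); ey=np.array([np.cos(a),np.sin(a)]); ex=np.array([ey[1],-ey[0]]); c=np.array([.6149,.1123])
v,u=np.mgrid[:384,:512]
def fr(z): W=plane("wrist",np.c_[u.ravel(),v.ravel()],z)[:,:2]-c; return np.c_[W@ex,W@ey].reshape(384,512,2)*1e3
q=fr(.014); Z=P[:,:,2]
brown=(sp>45)&(i16[:,:,0]-i16[:,:,2]>40)&(abs(Z-.014)<.006)
L=lambda p:np.degrees(np.arctan(p[0])).round(2)
# foot left edge (x vs y), rows y from -16..-4, far end edge
def edge(mask,q,i,lo,hi,j,fn,st=1.5):
    pts=[]
    for t in np.arange(lo,hi,st):
        m=mask&(q[:,:,i]>=t)&(q[:,:,i]<t+st)&(q[:,:,1-i]>(-34 if j==0 else -45))&(q[:,:,1-i]<6)
        if m.sum()>3: pts.append((t,fn(q[m][:,j])))
    p=np.array(pts); return p,np.polyfit(p[:,0],p[:,1],1)
for nm,i,lo,hi,j,fn in(("foot left",1,-16,-3,0,lambda x:np.percentile(x,1)),("foot right",1,-16,-3,0,lambda x:np.percentile(x,99)),("foot end",0,-23,-3,1,lambda x:np.percentile(x,99))):
    p,f=edge(brown,q,i,lo,hi,j,fn); print(nm,L(f),"med",np.median(p[:,1]).round(1))
qf=fr(.012); dark=(sp<32)&(i16.max(2)<140)&(abs(Z-.012)<.006)
p,f=edge(dark,qf,1,-110,-60,0,lambda x:np.percentile(x,2),3) if 0 else (None,None)
m=dark&(qf[:,:,1]<-50)&(qf[:,:,1]>-110)&(abs(qf[:,:,0]-5)<12); pts=np.array([(t,np.percentile(qf[m&(abs(qf[:,:,1]-t)<2)][:,0],2),np.percentile(qf[m&(abs(qf[:,:,1]-t)<2)][:,0],98)) for t in np.arange(-105,-52,4) if (m&(abs(qf[:,:,1]-t)<2)).sum()>4])
print("long bar in/out",L(np.polyfit(pts[:,0],pts[:,1],1)),L(np.polyfit(pts[:,0],pts[:,2],1)),np.median(pts,0))
m=dark&(qf[:,:,0]<-30)&(qf[:,:,0]>-66)&(abs(qf[:,:,1]-5)<12); pts=np.array([(t,np.percentile(qf[m&(abs(qf[:,:,0]-t)<2)][:,1],2),np.percentile(qf[m&(abs(qf[:,:,0]-t)<2)][:,1],98)) for t in np.arange(-64,-30,4)])
print("short bar in/out",L(np.polyfit(pts[:,0],pts[:,1],1)),L(np.polyfit(pts[:,0],pts[:,2],1)),np.median(pts,0))
h=P[(sp>40)&(Z>.045)&(Z<.062)]; h=np.c_[(h[:,:2]-c)@ex,(h[:,:2]-c)@ey]*1e3; h=h[(abs(h[:,0]+13)<22)&(abs(h[:,1]+20)<25)]; print("handle",cv2.minEnclosingCircle(h.astype(np.float32)))
t=proj("wrist",np.r_[c,0.01])[0].astype(int); save(im[max(0,t[1]-60):t[1]+120,max(0,t[0]-130):t[0]+70],"w6.png",3)
E
python3 sq.py
```

```text
[0.5817 0.0673 0.1153] [-0.0013  0.8145  0.5802 -0.0016]
foot left 1.64 med -25.4
foot right -0.98 med -0.9
foot end -0.92 med -0.6
long bar in/out -0.11 0.74 [-79.           0.21010314  12.82438071]
short bar in/out -0.21 0.34 [-48.           0.6818081   13.11469861]
handle ((-12.755599021911621, -20.3796443939209), 12.96474552154541)
```

View pics/w6.png

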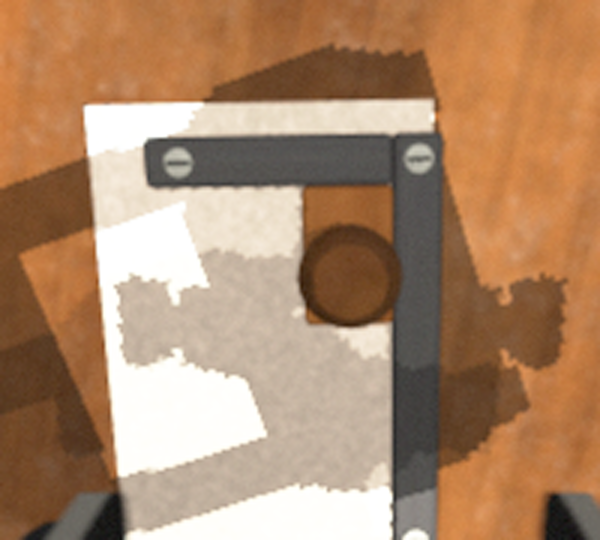

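The last picture shows the stamp upright in the fence corner at (350,260), flush along the long bar (x≈393) and against the short bar (y≈187). Now the handle grasp.

Call:
jog_arm(
  targets=[
    [[0.65,0.08,0],[0,0,-0.12],100],
    [[1.31,0.16,0],[0,0,-0.12],100],
    [[1.31,0.16,0.6],[0,0,-0.12],100],
    [[1.31,0.16,1.6],[0,0,-0.12],100],
    [[1.31,0.16,2.8],[0,0,-0.12],100],
    [[1.31,0.16,3.65],[0,0,-0.12],100],
    [[1.31,0.16,3.65],[0,0,-0.12],100],
    [[1.31,0.16,3.65],[0,0,-0.12],100],
  ],
)

```text
time: 20.45
tool_pos: [0.5986, 0.0974, 0.0273]
tool_rot: [0.0, 0.81, 0.587, 0.001]
contact_force: [-0.2, -0.1, 0.4]
gripper_width: 0.997
grasp_force: 0.0
```

```bash
python3 prof.py | grep wrist; python3 -c "
from h import *
s=state();print(s['tool_pos'],s['tool_rot'],s['contact_force'],s['joint_pos'])"
```

```text
wrist 12 1399 [-25.1 -23.4  12.6] [-0.5 -0.7 16. ]
wrist 18 163 [-19.1 -18.8  18.2] [ -7.  -13.4  26.2]
wrist 40 416 [-25.6 -24.8  43. ] [-1.1 -7.5 49.9]
wrist 50 1871 [-23.5 -27.8  50.3] [-2.8 -9.2 57.3]
[0.59902753 0.09742299 0.0281215 ] [7.62714799e-04 8.09561767e-01 5.87033131e-01 1.12556676e-03] [-0.46926521  0.42106313  0.55307955] [ 3.86645583e-02  2.14945388e-01  1.79702942e+00 -2.05571031e-05
  1.12689862e+00  3.54690005e-01]
```

Call:
jog_arm(
  targets=[
    [[-0.03,-0.1,0.12],[0,0,0],100],
    [[-0.03,-0.1,0.12],[0,0,0],50],
    [[-0.03,-0.1,0.12],[0,0,0],15],
    [[-0.03,-0.1,0.12],[0,0,0],15],
    [[-0.03,-0.1,0.12],[0,0,0],15],
    [[-0.03,-0.1,0.12],[0,0,0],15],
    [[-0.03,-0.1,0.12],[0,0,0],15],
    [[-0.03,-0.1,0.12],[0,0,0],15],
  ],
)

```text
time: 21.6
tool_pos: [0.5954, 0.0974, 0.0238]
tool_rot: [0.0, 0.81, 0.587, 0.0]
contact_force: [-1.3, -0.1, 2.7]
gripper_width: 0.251
grasp_force: 58.6
```

```bash
python3 prof.py | grep wrist; python3 -c "
from h import *
s=state();print(s['tool_pos'],s['tool_rot'],s['contact_force'],s['gripper_width'])"
```

```text
wrist 12 1374 [-24.8 -22.1  12.8] [-1.1 -0.7 16. ]
wrist 18 199 [-24.2 -18.8  18.2] [ -6.8 -13.1  26.7]
wrist 30 10 [-21.7 -16.   33. ] [11.  -9.4 39.4]
wrist 40 381 [-24.  -14.2  42.9] [-2.7 -7.5 49.9]
wrist 50 1937 [-23.7 -27.6  50.6] [-3.7 -9.2 57.4]
[0.59543567 0.09742763 0.02379273] [1.32057243e-04 8.09563343e-01 5.87032496e-01 1.55700035e-04] [-0.32404881 -1.42861446  3.2654777 ] 0.25344052780598225
```

Call:
jog_arm(
  targets=[
    [[0,0,-0.8],[0,0,0],15],
    [[0,0,-2],[0,0,0],15],
    [[0.8,-0.8,-3.5],[0,0,0],15],
    [[2,-2,-5],[0,0,0],15],
    [[3.5,-3,-6.5],[0,0,0],15],
    [[4.7,-4,-8],[0,0,0],15],
    [[5.5,-4.5,-8.5],[0,0,0],15],
    [[5.5,-4.5,-8.5],[0,0,0],15],
  ],
)

```text
time: 22.75
tool_pos: [0.5312, 0.2647, 0.2389]
tool_rot: [0.001, 0.809, 0.588, 0.002]
contact_force: [-0.0, -0.1, -0.4]
gripper_width: 0.254
grasp_force: 58.8
```

```bash
cat > plan.py <<'E'
from h import *
import sys
lens=np.array([.575,.3445,.105]); yaw=np.radians(146.9)
off=np.array([0,.0009,.0238])  # stamp face centre in the tool
yc=np.array([np.cos(yaw),np.sin(yaw),0]); xh=np.array([np.sin(yaw),-np.cos(yaw),0]); cz=-.5*xh+np.array([0,0,np.cos(np.pi/6)])
zt=-cz; xt=yc; yt=np.cross(zt,xt); Rt=np.c_[xt,yt,zt]
s=state(); q=s["tool_rot"]; R0=R.from_quat([q[1],q[2],q[3],q[0]]).as_matrix()
tcp=lens+.1*cz-Rt@off
rv=R.from_matrix(R0.T@Rt).as_rotvec(degrees=True)
print("tcp",tcp,"now",s["tool_pos"],"shift units",(R0.T@(tcp-s["tool_pos"])/.025).round(3),"turn units",(rv/8).round(3),"deg",np.linalg.norm(rv).round(2))
print("q",s["joint_pos"].round(3),"w",s["gripper_width"],s["grasp_force"], "face now",s["tool_pos"]+R0@off)
E
python3 plan.py
```

```text
tcp [0.54077064 0.29199227 0.21176394] now [0.53122405 0.26467763 0.23888438] shift units [1.154 0.023 1.088] turn units [-3.164  2.445 -9.127] deg 79.72
q [ 0.337 -0.029  1.682  0.     1.484  0.65 ] w 0.25429093286478704 58.762523077894 face now [0.53217475 0.26443439 0.21508759]
```

Call:
jog_arm(
  targets=[
    [[0.1,0,0],[-0.4,0.31,-1.15],15],
    [[0.2,0,0],[-0.8,0.62,-2.3],15],
    [[0.3,0,0],[-1.2,0.93,-3.45],15],
    [[0.5,0,0.1],[-1.6,1.24,-4.6],15],
    [[0.7,0,0.2],[-2,1.55,-5.75],15],
    [[0.85,0,0.4],[-2.4,1.86,-6.9],15],
    [[1,0,0.6],[-2.8,2.16,-8.05],15],
    [[1.1,0.02,0.8],[-3.164,2.445,-9.127],15],
  ],
)

```text
time: 23.75
tool_pos: [0.5395, 0.2879, 0.2147]
tool_rot: [0.072, 0.275, 0.926, 0.247]
contact_force: [-0.0, 0.8, -0.7]
gripper_width: 0.25
grasp_force: 58.8
```

Call:
jog_arm(
  targets=[
    [[0,0,0],[0,0,0],15],
    [[0,0,0],[0,0,0],15],
    [[0,0,0],[0,0,0],15],
  ],
)

```text
time: 24.12
tool_pos: [0.5403, 0.2892, 0.2166]
tool_rot: [0.073, 0.277, 0.926, 0.247]
contact_force: [0.6, 0.5, -0.5]
gripper_width: 0.253
grasp_force: 58.8
```

```bash
python3 plan.py; cat > face.py <<'E'
# stamp and lens as the cameras see them now
from h import *
yaw=np.radians(146.9); lens=np.array([.575,.3445,.105]); yc=np.array([np.cos(yaw),np.sin(yaw),0]); xh=np.array([np.sin(yaw),-np.cos(yaw),0]); cz=-.5*xh+np.array([0,0,np.cos(np.pi/6)]); xc=np.cross(yc,cz)
A=np.c_[xc,yc,cz]
for n in("scene","side","wrist"):
    s,im,d=grab(n); P,_=cloud(n); i16=im.astype(int); q=((P-lens)@A)*1e3
    m=(i16[:,:,0]-i16[:,:,2]>25)&(abs(q[:,:,0])<40)&(abs(q[:,:,1])<40)&(q[:,:,2]>88)&(q[:,:,2]<165)
    m=cv2.erode(m.astype(np.uint8),np.ones((2,2)))>0
    for a,b in((90,116),(130,160)):
        k=m&(q[:,:,2]>a)&(q[:,:,2]<b)
        if k.sum()>4: print(n,a,k.sum(),np.percentile(q[k],3,axis=0).round(1),np.percentile(q[k],97,axis=0).round(1))
    k=(q[:,:,2]>-4)&(q[:,:,2]<4)&(np.hypot(q[:,:,0],q[:,:,1])<30)
    if k.sum()>10: print(n,"lens",k.sum(),np.percentile(q[k],2,axis=0).round(1),np.percentile(q[k],98,axis=0).round(1))
E
python3 face.py
```

```text
tcp [0.54077064 0.29199227 0.21176394] now [0.54027402 0.28919292 0.21663247] shift units [ 0.044 -0.006  0.221] turn units [-0.024 -0.001 -0.031] deg 0.31
q [ 0.206 -0.227  1.963  0.415  1.061 -0.924] w 0.2534890942080739 58.7863519275561 face now [0.54716222 0.29975827 0.19642911]
scene 90 24 [-15.1 -18.7 106.3] [  0.7  13.  115.9]
scene lens 148 [-22.3 -18.7  -3.8] [17.9 19.5  3.7]
side 90 125 [ -8.  -14.9 105.7] [ 14.4  19.7 115.8]
side 130 37 [ -2.3   6.2 134.5] [  5.2  12.6 157.3]
side lens 116 [-13.5 -18.5  -3.9] [21.4 19.7  1. ]
wrist 90 46 [-10.2  18.4 114. ] [ 11.8  19.1 115.8]
wrist 130 956 [-10.4  -4.5 133.1] [  9.9  11.6 159.8]
wrist lens 1287 [-19.9 -13.8  -0.8] [18.7 18.1  3.5]
```

Call:
jog_arm(
  targets=[
    [[0.02,0,0.1],[-0.02,0,-0.03],15],
    [[0.044,-0.006,0.22],[-0.024,0,-0.03],15],
    [[0.044,-0.006,0.22],[-0.024,0,-0.03],15],
    [[0.044,-0.006,0.22],[-0.024,0,-0.03],15],
    [[0.044,-0.006,0.22],[-0.024,0,-0.03],15],
    [[0.044,-0.006,0.22],[-0.024,0,-0.03],15],
  ],
)

```text
time: 25.02
tool_pos: [0.5406, 0.2918, 0.2113]
tool_rot: [0.074, 0.275, 0.926, 0.248]
contact_force: [-0.5, 0.3, -1.2]
gripper_width: 0.252
grasp_force: 58.8
```

```bash
python3 plan.py; cat >> face.py <<'E'
print("--")
for n in("scene","side"):
    P,im=cloud(n); i16=im.astype(int); q=((P-lens)@A)*1e3
    m=(i16[:,:,0]-i16[:,:,2]>25)&(abs(q[:,:,0])<30)&(abs(q[:,:,1])<30)&(q[:,:,2]>90)&(q[:,:,2]<116)
    F=q[m]; print(n,len(F))
    for side,sel in(("end +y",F[F[:,1]>17]),("end -y",F[F[:,1]<-17]),("long +x",F[F[:,0]>11]),("long -x",F[F[:,0]<-11])):
        if len(sel)>8:
            c=sel.mean(0); v=np.linalg.svd(sel-c)[2][2]; print("  ",side,len(sel),c.round(1),"normal",v.round(3))
k=(hs:=cv2.cvtColor(np.load("wrist.npz")["im"],cv2.COLOR_RGB2HSV))
red=((k[:,:,0]<8)|(k[:,:,0]>172))&(k[:,:,1]>170)&(k[:,:,2]>90); P,_=cloud("wrist"); q=((P-lens)@A)*1e3; r=red&(abs(q[:,:,2])<40)&(np.hypot(q[:,:,0],q[:,:,1])<60)
for sg in(1,-1):
    t=q[r&(sg*q[:,:,1]>20)]; 
    if len(t): print("screw",sg,len(t),np.median(t,0).round(1))
E
python3 face.py
```

```text
tcp [0.54077064 0.29199227 0.21176394] now [0.54064958 0.29182217 0.21131341] shift units [-0.     0.016 -0.011] turn units [ 0.001 -0.004  0.004] deg 0.05
q [ 0.21  -0.22   1.967  0.42   1.048 -0.932] w 0.2515499084367523 58.782310446258634 face now [0.54756229 0.30245374 0.1911532 ]
scene 90 53 [-15.7 -16.7 104.4] [  5.3  18.1 115.5]
scene lens 150 [-22.9 -18.9  -3.4] [18.7 19.2  3.9]
side 90 164 [ -9.1 -14.  100.1] [ 14.1  20.4 114.6]
side 130 36 [ -3.3   7.4 131.4] [  5.2  12.8 151.6]
side lens 118 [-14.2 -18.4  -3.7] [22.1 20.2  1. ]
wrist 90 1391 [-12.3  -1.7 110.4] [ 11.1  19.8 115.5]
wrist 130 2200 [-10.7  -6.9 144.7] [  8.5  12.2 157.2]
wrist lens 1237 [-20.4 -11.1  -1.2] [19.  18.3  3.5]
--
scene 64
   long -x 38 [-13.4   1.2 109.9] normal [-0.993 -0.011 -0.121]
side 202
   end +y 62 [  1.9  19.3 106.2] normal [-0.035 -0.997  0.074]
   long +x 96 [ 12.4   1.  107.2] normal [-1.    -0.     0.005]
screw 1 143 [-1.3 33.8 -9.5]
```

```bash
cat >> face.py <<'E'
print("== foot top")
ctr=[]
P,im=cloud("wrist"); i16=im.astype(int); q=((P-lens)@A)*1e3
m=(i16[:,:,0]-i16[:,:,2]>20)&(abs(q[:,:,0])<15)&(q[:,:,1]>9)&(q[:,:,1]<22)&(abs(q[:,:,2]-113)<5); m=cv2.erode(m.astype(np.uint8),np.ones((3,3)))>0
F=q[m]
for _ in range(5):
    B=np.c_[F[:,:2],np.ones(len(F))]; p=np.linalg.lstsq(B,F[:,2],rcond=None)[0]; r=F[:,2]-B@p; F=F[abs(r)<max(.8,2*r.std())]
print(len(F),"slope deg x,y",np.degrees(np.arctan(p[:2])).round(2),"z at 0",p[2].round(2),"x range",np.percentile(F[:,0],[1,99]).round(1),"y max",np.percentile(F[:,1],99).round(1))
e=[]
for t in np.arange(-10,10,1.): 
    k=m&(abs(q[:,:,0]-t)<.7)
    if k.sum()>3: e.append((t,q[k][:,1].max()))
e=np.array(e); print("end edge yaw",np.degrees(np.arctan(np.polyfit(e[:,0],e[:,1],1)[0])).round(2))
E
python3 face.py | sed -n '/==/,$p'
```

```text
== foot top
680 slope deg x,y [ 0.49 -4.03] z at 0 115.28 x range [-12.7  11.1] y max 19.9
end edge yaw -0.43
```

```bash
cat > tilt.py <<'E'
from h import *
yaw=np.radians(146.9); lens=np.array([.575,.3445,.105]); yc=np.array([np.cos(yaw),np.sin(yaw),0]); xh=np.array([np.sin(yaw),-np.cos(yaw),0]); cz=-.5*xh+np.array([0,0,np.cos(np.pi/6)]); xc=np.cross(yc,cz); A=np.c_[xc,yc,cz]
def inpl(n,c,ax):   # cast rays of all pixels onto plane coordinate ax = c (camera-head frame, mm)
    v,u=np.mgrid[:384,:512]; o,r=rays(n,np.c_[u.ravel(),v.ravel()]); o=(o-lens)@A*1e3; r=r@A; return (o+r*((c-o[ax])/r[:,ax])[:,None]).reshape(384,512,3)
for n,c in(("side",13),("scene",-13)):
    D=[];I=[]
    for _ in range(6): s,im,d=grab(n); I.append(im.astype(float)); D.append(d)
    im=np.mean(I,0); np.savez(n+".npz",im=im.astype(np.uint8),d=np.median(D,0)); P,_=cloud(n); q=((P-lens)@A)*1e3
    br=(im[:,:,0]-im[:,:,2])
    k=(abs(q[:,:,0]-c)<4)&(abs(q[:,:,1])<21)&(q[:,:,2]>97)&(q[:,:,2]<117)&(br>20)
    t=inpl(n,c,0); up=[];lo=[]
    ys=np.arange(-17,18,2.)
    for y in ys:
        m=k&(abs(t[:,:,1]-y)<1.6)
        if m.sum()>3: up.append((y,t[m][:,2].max())); lo.append((y,t[m][:,2].min()))
    for nm,e in(("up",up),("lo",lo)):
        e=np.array(e)
        if len(e)>4: print(n,k.sum(),nm,len(e),"slope",np.degrees(np.arctan(np.polyfit(*e.T,1)[0])).round(2),"z",np.median(e[:,1]).round(1),"y",e[0,0],e[-1,0])
    F=q[k]; print("  3D y range",np.percentile(F[:,1],[1,99]).round(1),"x",np.median(F[:,0]).round(1))
P=[]
for _ in range(6): s,im,d=grab("wrist"); P.append(d)
z=dict(np.load("wrist.npz")); z["d"]=np.median(P,0); np.savez("wrist.npz",**z); P,im=cloud("wrist"); i16=im.astype(int); q=((P-lens)@A)*1e3
m=(i16[:,:,0]-i16[:,:,2]>20)&(abs(q[:,:,0])<11)&(q[:,:,1]>6)&(q[:,:,1]<19)&(abs(q[:,:,2]-113)<5); m=cv2.erode(m.astype(np.uint8),np.ones((3,3)))>0; F=q[m]
for lo,hi in((6,9),(9,12),(12,15),(15,18)):
    f=F[(F[:,1]>lo)&(F[:,1]<hi)]; print("wrist top",lo,len(f),np.median(f,0).round(2) if len(f) else "")
t=inpl("wrist",0,0)
R_=(q[:,:,2]>-1.2)&(q[:,:,2]<3.5)&(np.hypot(q[:,:,0],q[:,:,1])<30); B=np.c_[q[R_][:,:2],np.ones(R_.sum())]; p=np.linalg.lstsq(B,q[R_][:,2],rcond=None)[0]; print("lens plane slope",np.degrees(np.arctan(p[:2])).round(2),"z0",p[2].round(2),R_.sum())
E
python3 tilt.py
```

```text
side 141 up 18 slope 0.04 z 112.3 y -17.0 17.0
side 141 lo 18 slope -2.89 z 99.8 y -17.0 17.0
  3D y range [-18.3  19.9] x 12.0
scene 47 up 9 slope -1.03 z 118.8 y -17.0 17.0
scene 47 lo 9 slope -2.24 z 106.0 y -17.0 17.0
  3D y range [-17.1  20.5] x -13.8
wrist top 6 156 [1.0000e-02 7.7700e+00 1.1435e+02]
wrist top 9 176 [2.0000e-02 1.0460e+01 1.1429e+02]
wrist top 12 181 [  0.29  13.39 114.28]
wrist top 15 191 [ -0.28  16.64 114.33]
lens plane slope [ 0.01 -1.82] z0 1.93 1227
```

```bash
python3 -c "
from h import *
s=state();print(s['time'],s['grasp_force'],abs(s['joint_vel']).max());print(job_done())"
```

```text
26.225 58.783208169043064 0.0006564927514869443
the job is handed in; nothing more can be done
None
```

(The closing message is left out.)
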